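# Click the sliding book stop into its marked notch

## Robot

A 6-joint arm with a two-finger parallel gripper is mounted at the origin on the work surface. World frame = base frame: x ahead of the robot, y to its left, z up, the work surface at z = 0. Lengths are in mm, angles in rad, forces in N, time in s.
With the tool pointing down it reaches from about 350 to 975 mm from the base axis. Payload 7.1 kg.
Tool frame: the origin (TCP) lies on the centre line of the jaws, within the pads' length; the fingertips stand 8 mm ahead of it and the grasp point (between the pads) lies 11 mm behind it; z points along the fingers, x is the direction in which the jaws open and shut, and the axes are right-handed (so a half turn about z gives the same grasp; the last joint's range is limited). The gripper opens to 88 mm and grips with 3 to 60 N. Pads are 20 mm wide; open, the fingers measure 115 mm over their backs; the gripper's body (75 mm by 178 mm) begins 61 mm behind the grasp point.
Start: joints at [-1.144, 0.423, 1.63, -0, 1.089, -0.019], TCP at [269.502, -563.891, 230.675] pointing down, gripper open.
Joint ranges: [-3, 3], [-0.9, 2.11], [0.09, 2.58], [-1.31, 4.45], [0.11, 2.69], [-2.54, 2.54]. Speed limits (rad/s): [2.39, 2.39, 3.01, 3.14, 3.14, 3.14].

## Interface

Orientations are given as a rotation vector (axis times angle).
In Python, from workcell import ctrl gives the robot as it stands.
- The arm moves only by the shell command python3 -m handwheel 'ROWS'. ROWS is JSON, a list of rows, each a list of 3 entries, a list of its own where there are three numbers: the turn, a rotation vector about the tool's x, y, z in rad, then the shift along the tool's x, y, z in mm, then the opening, from 0 (shut) to 1 (fully open). In form: [[[ax, ay, az], [tx, ty, tz], jaw], ...]. A call has exactly 10 rows; each row shifts and turns the pose as measured when the row begins, along the tool's axes as they then stand; what a row does not reach is not made up. A row lasts 1/12 s, in which the tool goes at most 41.7 mm and 7.16 degrees, less where a joint would pass 70% of its speed; a pose out of reach is approached as far as the arm can. A call with a gripper value outside its range is refused whole. The fingers move at their own pace and stop on an object; the grip force is fixed at half the most. Time passes only in rows, so rows that do not move let the fingers close, or fill a call up. It gives the time, the measured TCP pose, the force and the opening at its end, in the units of the state.
- ctrl.get_obs(): the state, without advancing time (a new reading comes with each control period).
- ctrl.get_image(name): name is "side" or "top" or "wrist"; returns a dict with "pixels" (384x512x3 uint8, red, green, blue), "camera_matrix" (3x3 intrinsics, pixels), "rvec" (rotation vector, rad) and "tvec" (3), from world to camera coordinates, as OpenCV has them. Camera axes: x right, y down, z forward; pixel columns grow to the right and rows downward; lengths in mm; the calibration is good to about 2 mm. A picture is of the moment at which its call begins. There is no depth.
- ctrl.close_job(): hands the job in, once; it reports no verdict.
Trained networks look in a picture, given as the dict that the camera call returned (one of the last four; its "shot" number tells which), for a name from the list of things; names that differ only in an ending like _2 or _b are one class to them, and where a whole thing is asked for, a point or a joint stands for the part that bears it (a point fixed in the world has none). Each returns a list of dicts, best first, with "score" (0 to 1); they miss things now and then, are a little off and sometimes report something else, mostly with a low value. They report only what shows in the picture. A call takes as long as a camera call. They do not tell look-alikes from the thing itself.
- ctrl.look_for(picture, query): "position" ([x, y, z] in mm, in the coordinates of the camera as it stood for that picture, good to about 4 mm: the middle of the surface that is visible of it).
- ctrl.spot_point(picture, query): "position" ([x, y, z] in mm, in the coordinates of the camera as it stood for that picture, good to about 4 mm: a listed point, or the origin of a listed thing).
The state is a dict: "t": time; "qpos": joint angles; "qvel": joint speeds; "joint_torque": joint torques, N m; "ee_pos": TCP position; "orientation": TCP orientation; "ft_force": force on the tool from outside, world axes, zero at the start; "moment": the same for the moment, N m; "width": finger opening in mm.
Only numpy, scipy, OpenCV 4.12 (cv2) and the standard library are available. Lean on these libraries where they do the work, as an engineer would, in place of code of your own. Each camera call takes 0.05 s, during which the arm holds its last target.

## Task

Tidy the notebook rack: with the fingertips, push the white book stop along its rail towards the notebooks, past the plain notch, until it drops into the notch with the green mark, then take the hand away. Only push it from its bare white side: do not grip it or lift its plate, leave the notebooks standing where they are, and leave the other things on the chest of drawers alone.

Things in the scene. Friction and masses are not known exactly. Their poses are not given: they have to be found in the camera images.
- rack: Fixed notebook rack, wooden board 170 (x) x 300 (y) x 12 mm; origin: centre of underside. An aluminium rail, 16 mm wide, top 30 mm above the chest, runs along y at x = +55 mm. V notches (14 wide, 5 deep) cross it: plain at y = -35, green-marked (7 mm green lines on the board) at y = +40 mm. Notebooks stand at y = 60 to 120 mm, tops 122 mm up, before a steel bracket at 124 to 132, 112 mm high.
- stop (a joint): Travel of the sliding stop, m, growing to the rack's +y, towards the notebooks. Its shoe's middle is at rack y = -110 mm + travel. Starts at 0 to 0.045; plain notch 0.075, green-marked notch 0.150, end of rail 0.175. Sliding takes 2 to 3.5 N; a spring pin pulls it into a notch over the last 5 mm (the push falls to nothing) and centres it; pushing out of a notch takes 10 to 15 N. Stays where left.
- stop_mark (a point): Middle of the top of the stop's black shoe (60 mm along the rail, 30 mm wide, top 44 mm above the chest), on the white cross line; on the rail's centre line. An orange stud stands 9 mm out of the shoe here and sinks 4 mm when the pin drops into a notch.
- plate_face (a point): Middle of the upper edge of the bare white face to push, looking to the rack's -y (push to +y): rack x = -17 mm, 134 mm above the chest, 6 mm to -y of the shoe's middle. The white plate is 110 mm wide (rack x), 10 mm thick, 28 to 134 mm above the chest, with a 3 mm cork pad on its notebook side. Below it a black crossbar, 20 mm thick, stands 4 mm further out.
- plate (a joint): How far the white plate has been lifted out of the shoe, m; 0 = seated. It is held only by its 0.2 kg weight and slight friction, and must stay seated.
- pin (a joint): How far the spring pin has dropped, m: about 0.0005 while riding on the flat of the rail, about 0.0044 when fully in a notch.
- pad: The 3 mm cork pad on the notebook side of the plate, 100 mm wide, 33 to 129 mm above the chest; its body's origin is under the plate at chest height, in line with the shoe's middle. Not to be touched by the fingers.
- green_notch (a point): Middle of the green-marked notch, at the height of the rail top.
- plain_notch (a point): Middle of the plain notch, at the height of the rail top.
- notebook0: Blue notebook standing loose on the rack, 100 mm (x) by 18 mm thick (y) by 110 mm high; origin: centre of its underside.
- notebook1: Red notebook standing loose on the rack, 100 mm (x) by 18 mm thick (y) by 110 mm high; origin: centre of its underside.
- notebook2: Grey notebook standing loose on the rack, 100 mm (x) by 18 mm thick (y) by 110 mm high; origin: centre of its underside.
- comb: Black hair straightener comb lying flat, 230 x 26 mm, 24 mm high; origin: near its middle, underneath. Leave alone.
- flask_cap: Silver steel flask cap, 52 mm across, 40 mm high; origin: centre of the underside. Leave alone.
- bowl: Blue ceramic trinket bowl, 96 mm across, 38 mm high; origin: centre of the underside. Leave alone.
- hanger_hook: Red plastic clothes-hanger hook lying flat, about 120 x 60 mm, 9 mm high; origin: centre of its curl, underneath. Leave alone.
- fan: Green battery fan, 210 mm tall, round foot 110 mm across, round guard 148 mm across; origin: centre of the foot's underside. Leave alone.
There are look-alikes about, which are no part of the job. What is shaped like the notebook2 but pink is not meant.

How it is judged (in metres and radians):
On the way, in this order (a step that is already met when the one before it is completed fails the run):
1. the stop is pushed past the plain notch (value of joint stop between 0.085 and 0.144 m).
2. the stop has dropped into the green-marked notch (value of joint stop between 0.147 and 0.153 m and value of joint pin above 0.003 m), for 0.2 s.
At the end, for the whole second after the job is handed in: The stop rests within 3 mm of the green-marked notch with its pin dropped at least 3 mm, its plate seated within 4 mm, and all three notebooks stand upright within 8 mm of where they were (all of step 2 and velocity of joint stop between -0.005 and 0.005 m/s and value of joint plate below 0.004 m and distance of each of notebook0, notebook1, notebook2 from where it was at the start of the episode below 0.008 m and angle between each of notebook0, notebook1, notebook2's own z axis and vertical below 0.2 rad); the robot touches nothing.
It fails at once if the plate is lifted more than 10 mm out of its shoe (value of joint plate above 0.01 m).
It fails at once if the fingers press on the cork pad, as in gripping the plate (contact force between the fingers and pad above 1 N).
It fails at once if a notebook is shifted more than 8 mm or tipped (not (distance of notebook0 from where it was at the start of the episode below 0.008 m) or not (distance of notebook1 from where it was at the start of the episode below 0.008 m) or not (distance of notebook2 from where it was at the start of the episode below 0.008 m) or not (angle between notebook0's own z axis and vertical below 0.2 rad) or not (angle between notebook1's own z axis and vertical below 0.2 rad) or not (angle between notebook2's own z axis and vertical below 0.2 rad)).
It fails at once if another thing on the chest is moved more than 20 mm (distance of any of comb, flask_cap, bowl, hanger_hook, fan from where it was at the start of the episode above 0.02 m).
It also fails if it takes over 42 s, if anything falls off the work surface, if the arm or the gripper's body presses on something with over 40 N, if the wrist force passes 120 N, or if a joint passes its speed limit or range.

## Working session

There is one attempt and no reset: what is moved stays moved. The work goes in short steps, Python scripts to look and compute and a shell command to move; the robot and the scene stay as the last step left them, time stands still between calls to the robot, and variables do not carry over. Pictures are saved under pics/ and viewed, and the job is handed in when it is done.

```bash
ls; mkdir -p pics
cat > h.py <<'E'
import numpy as np,cv2
from workcell import ctrl
def toW(p,pos):
    R,_=cv2.Rodrigues(np.array(p["rvec"],float)); return R.T@(np.array(pos,float)-np.array(p["tvec"],float).ravel())
def proj(p,X):
    return cv2.projectPoints(np.array(X,float).reshape(-1,3),np.array(p["rvec"],float),np.array(p["tvec"],float),np.array(p["camera_matrix"],float),None)[0].reshape(-1,2)
def pixz(p,uv,z):
    R,_=cv2.Rodrigues(np.array(p["rvec"],float));t=np.array(p["tvec"],float).ravel();K=np.array(p["camera_matrix"],float)
    d=R.T@np.linalg.inv(K)@np.array([uv[0],uv[1],1.]);c=-R.T@t
    return c+d*(z-c[2])/d[2]
def save(p,n): cv2.imwrite("pics/"+n+".png",cv2.cvtColor(p["pixels"],cv2.COLOR_RGB2BGR))
E
python3 - <<'E'
from h import *
o=ctrl.get_obs();print(o)
for n in("top","side"):
    p=ctrl.get_image(n);save(p,n+"0")
    for q in("plate_face","stop_mark","green_notch","plain_notch","rack","notebook0","notebook1","notebook2","fan","bowl","flask_cap","comb"):
        r=ctrl.spot_point(p,q)
        print(n,q,[(round(d["score"],2),toW(p,d["position"]).round(0).tolist(),proj(p,toW(p,d["position"])).round()[0].tolist()) for d in r[:3]])
E
```

```text
pics
{'t': 0.0, 'qpos': array([-1.14398932e+00,  4.23842284e-01,  1.63067461e+00, -2.51436300e-05,
        1.08857680e+00, -1.90142521e-02]), 'qvel': array([-1.13603143e-03,  1.59592937e-03,  2.17972487e-04, -3.85890387e-05,
        7.80647585e-04,  1.05322268e-03]), 'joint_torque': array([-2.24785181e-03, -5.44641244e+01, -2.73675191e+01,  6.43153978e-02,
        2.28269800e-02, -1.01912360e-04]), 'ee_pos': array([ 269.28847061, -563.42237162,  229.90682228]), 'orientation': array([-2.65689860e+00,  1.67494101e+00,  1.98900599e-03]), 'ft_force': array([0.18821631, 0.46845257, 0.58790226]), 'moment': array([-0.00271841,  0.00491729,  0.02782298]), 'width': 87.83932156104841}
top plate_face [(0.96, [567.0, -56.0, 133.0], [314.0, 198.0])]
top stop_mark [(0.61, [635.0, -35.0, 47.0], [300.0, 178.0]), (0.58, [572.0, 434.0, -0.0], [119.0, 208.0]), (0.46, [421.0, 28.0, -1.0], [276.0, 265.0])]
top green_notch [(0.72, [607.0, 90.0, 32.0], [251.0, 191.0])]
top plain_notch [(0.84, [620.0, 13.0, 30.0], [281.0, 186.0])]
top rack [(0.74, [524.0, 98.0, 13.0], [248.0, 224.0]), (0.72, [561.0, 36.0, -
[... 1260 characters left out ...]
89.0, 261.0, 1.0], [308.0, 304.0]), (0.43, [562.0, -53.0, 6.0], [277.0, 182.0])]
side notebook1 [(0.85, [647.0, 294.0, 2.0], [187.0, 280.0]), (0.82, [389.0, 261.0, 1.0], [308.0, 304.0]), (0.43, [562.0, -53.0, 6.0], [277.0, 182.0])]
side notebook2 [(0.85, [647.0, 294.0, 2.0], [187.0, 280.0]), (0.82, [389.0, 261.0, 1.0], [308.0, 304.0]), (0.43, [562.0, -53.0, 6.0], [277.0, 182.0])]
side fan [(0.81, [574.0, 432.0, -2.0], [190.0, 349.0])]
side bowl [(0.73, [717.0, 158.0, -4.0], [186.0, 228.0]), (0.46, [565.0, -51.0, 4.0], [275.0, 183.0])]
side flask_cap [(0.64, [731.0, -4.0, 1.0], [208.0, 181.0]), (0.37, [561.0, -50.0, 6.0], [277.0, 183.0])]
side comb [(0.84, [423.0, 29.0, 4.0], [321.0, 220.0])]
```

Run:
```python
import cv2
a=cv2.imread("pics/top0.png");b=cv2.imread("pics/side0.png")
cv2.imwrite("pics/top0z.png",cv2.resize(a[120:300,160:400],None,fx=3.2,fy=3.2,interpolation=cv2.INTER_CUBIC))
cv2.imwrite("pics/side0z.png",cv2.resize(b[90:270,140:380],None,fx=3.2,fy=3.2,interpolation=cv2.INTER_CUBIC))
```

```text
(no output)
```

View pics/top0.png

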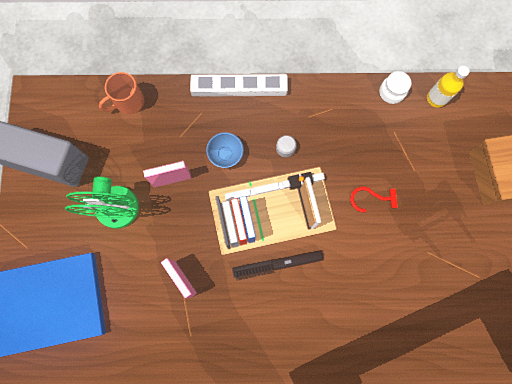

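View pics/top0z.png

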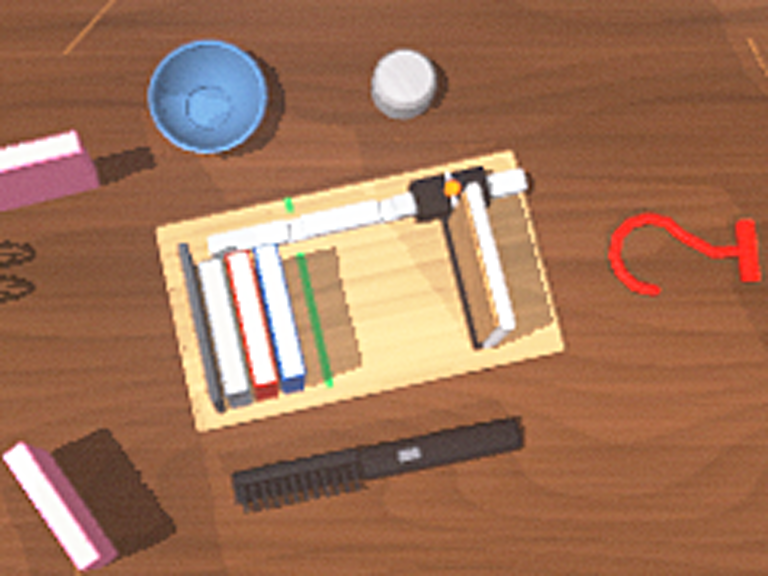

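View pics/side0z.png

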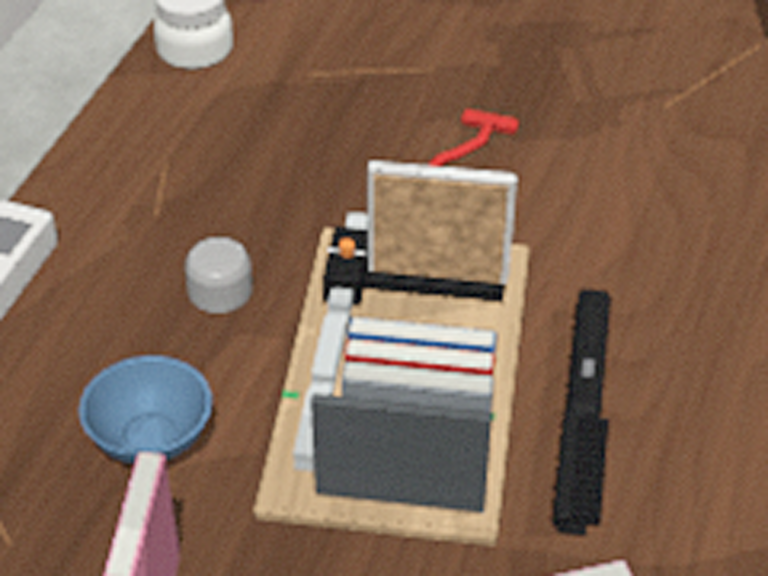

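Run:
```python
from h import *
from scipy.optimize import least_squares
p=ctrl.get_image("top");s=ctrl.get_image("side")
c=[(512,152),(563,350),(200,430),(157,230)]
c=[(u/3.2+160-.35,v/3.2+120-.35) for u,v in c]
L=np.array([(85,-150),(-85,-150),(-85,150),(85,150)],float)
W=np.array([pixz(p,x,12)[:2] for x in c]);print(W.round(1))
cs=[(332,228),(527,245),(496,542),(257,514)]
cs=[(u/3.2+140-.35,v/3.2+90-.35) for u,v in cs]
Ws=np.array([pixz(s,x,12)[:2] for x in cs]);print(Ws.round(1))
def fit(L,W):
    f=lambda q:(L@np.array([[np.cos(q[2]),np.sin(q[2])],[-np.sin(q[2]),np.cos(q[2])]])+q[:2]-W).ravel()
    r=least_squares(f,[550,30,.15]);print(r.x,np.abs(r.fun).max());return r.x
fit(L,W);fit(L,Ws);x=fit(np.vstack([L,L]),np.vstack([W,Ws]))
C,S=np.cos(x[2]),np.sin(x[2]);R=np.array([[C,-S],[S,C]])
# learned points in rack coordinates
for n,P in dict(face=[567,-56],face2=[565,-57],mark=[635,-35],mark2=[635,-40],g=[607,90],g2=[610,88],pl=[620,13],pl2=[625,12]).items(): print(n,(R.T@(np.array(P)-x[:2])).round(1))
print("rack +y",R[:,1])
o=ctrl.get_obs();T=cv2.Rodrigues(o["orientation"])[0];print(T.round(3))
cyaw=np.arctan2(T[1,0],T[0,0]);print("tool x yaw",cyaw,"rack x yaw",x[2])
```

```text
[[ 673.2  -91.1]
 [ 510.  -125.1]
 [ 448.9  163. ]
 [ 610.   198.7]]
[[ 668.6  -94.1]
 [ 511.6 -128.9]
 [ 446.6  167.6]
 [ 609.7  201.8]]
[5.60523829e+02 3.63621904e+01 2.11793904e-01] 3.028577544301484
[5.59130965e+02 3.65943752e+01 2.07642892e-01] 4.756417695540449
[5.59827397e+02 3.64782828e+01 2.09703152e-01] 5.620429247888865
face [-12.2 -91.9]
face2 [-14.4 -92.5]
mark [ 58.6 -85.6]
mark2 [ 57.6 -90.5]
g [57.3 42.5]
g2 [59.8 39.9]
pl [ 54.  -35.5]
pl2 [ 58.6 -37.5]
rack +y [-0.20816956  0.97809275]
[[ 0.431 -0.902  0.   ]
 [-0.902 -0.431  0.   ]
 [-0.    -0.    -1.   ]]
tool x yaw -1.124964818820143 rack x yaw 0.20970315172410517
```

```bash
cat >> h.py <<'E'
RC=np.array([560.5,36.8]);RY=0.21
RR=np.array([[np.cos(RY),-np.sin(RY)],[np.sin(RY),np.cos(RY)]])
def st():
    o=ctrl.get_obs();T=cv2.Rodrigues(o["orientation"])[0]
    e=o["ee_pos"];r=RR.T@(e[:2]-RC)
    print("t",round(o["t"],2),"ee",e.round(1),"rack",r.round(1),"yaw",round(np.arctan2(T[1,0],T[0,0]),3),"zax",T[:,2].round(3),"F",np.round(o["ft_force"],1),"Frack",(RR.T@o["ft_force"][:2]).round(1),"w",round(o["width"],1))
    return o,T
E
python3 - <<'E'
from h import *
o,T=st()
tgt=RC+RR@np.array([-5,-140]);d=tgt-o["ee_pos"][:2];print(tgt,d,np.hypot(*d))
yaw=-1.125
for k in range(18):
    dd=d/18; x=np.array([np.cos(yaw),np.sin(yaw)]);y=np.array([x[1],-x[0]])
    print(k,round(dd@x,1),round(dd@y,1)); yaw=min(yaw+.12,.21)
E
```

```text
t 1.4 ee [ 269.5 -563.9  230.7] rack [-409.8 -526.8] yaw -1.125 zax [ 0.  0. -1.] F [ 0.4 -0.2  0.5] Frack [ 0.3 -0.2] w 87.9
[ 584.7942314  -101.16662756] [315.27187215 462.70893017] 559.9070524905086
0 -15.6 -26.9
1 -12.3 -28.6
2 -8.8 -29.8
3 -5.2 -30.7
4 -1.5 -31.1
5 2.3 -31.0
6 6.0 -30.5
7 9.6 -29.6
8 13.1 -28.2
9 16.3 -26.5
10 19.4 -24.3
11 22.2 -21.8
12 22.5 -21.5
13 22.5 -21.5
14 22.5 -21.5
15 22.5 -21.5
16 22.5 -21.5
17 22.5 -21.5
```

```bash
python3 -m handwheel '[[[0,0,-0.12],[-15.6,-26.9,0],0],[[0,0,-0.12],[-12.3,-28.6,0],0],[[0,0,-0.12],[-8.8,-29.8,0],0],[[0,0,-0.12],[-5.2,-30.7,0],0],[[0,0,-0.12],[-1.5,-31.1,0],0],[[0,0,-0.12],[2.3,-31,0],0],[[0,0,-0.12],[6,-30.5,0],0],[[0,0,-0.12],[9.6,-29.6,0],0],[[0,0,-0.12],[13.1,-28.2,0],0],[[0,0,-0.12],[16.3,-26.5,0],0]]'
python3 - <<'E'
from h import *
o,T=st()
tgt=RC+RR@np.array([-5,-140]);d=np.append(tgt,230)-o["ee_pos"];print((T.T@d).round(1))
E
```

```text
t: 2.23
ee_pos: [443.9, -299.0, 230.7]
orientation: [3.132, 0.18, 0.003]
ft_force: [-0.3, -0.4, 0.8]
width: 24.4
t 2.23 ee [ 443.9 -299.   230.7] rack [-184.  -304.1] yaw 0.115 zax [ 0.002 -0.005 -1.   ] F [-0.3 -0.4  0.8] Frack [-0.4 -0.3] w 24.4
[ 1.626e+02 -1.804e+02  1.000e-01]
```

```bash
python3 -m handwheel '[[[0,0,-0.095],[0,0,0],0],[[0,0,0],[26,-23,0],0],[[0,0,0],[26,-23,0],0],[[0,0,0],[26,-23,0],0],[[0,0,0],[26,-23,0],0],[[0,0,0],[26,-23,0],0],[[0,0,0],[25,-23,0],0],[[0,0,0],[24,-23,0],0],[[0,0,0],[0,0,0],0],[[0,0,0],[0,0,0],0]]'
python3 - <<'E'
from h import *
o,T=st()
p=ctrl.get_image("side");save(p,"side1")
p=ctrl.get_image("wrist");save(p,"wrist1")
for q in("plate_face","stop_mark","green_notch","plain_notch"):
  print(q,[(round(d["score"],2),toW(p,d["position"]).round(0).tolist(),(RR.T@(toW(p,d["position"])[:2]-RC)).round(1).tolist()) for d in ctrl.spot_point(p,q)[:2]])
E
```

```text
t: 3.07
ee_pos: [592.0, -86.8, 231.7]
orientation: [3.115, 0.358, 0.01]
ft_force: [-0.5, -0.1, 0.4]
width: 0.6
t 3.07 ee [592.  -86.8 231.7] rack [   5.  -127.4] yaw 0.229 zax [ 0.007 -0.005 -1.   ] F [-0.5 -0.1  0.4] Frack [-0.5 -0. ] w 0.6
plate_face [(0.56, [564.0, -54.0, 133.0], [-15.3, -90.1])]
stop_mark [(0.66, [638.0, -40.0, 51.0], [59.9, -91.5])]
green_notch [(0.81, [610.0, 87.0, 34.0], [58.8, 38.5])]
plain_notch [(0.78, [623.0, 4.0, 33.0], [54.7, -44.9])]
```

View pics/wrist1.png

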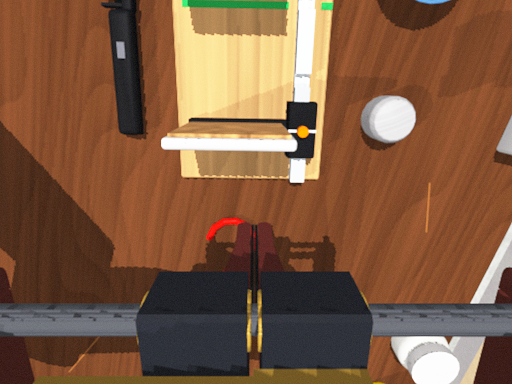

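View pics/side1.png

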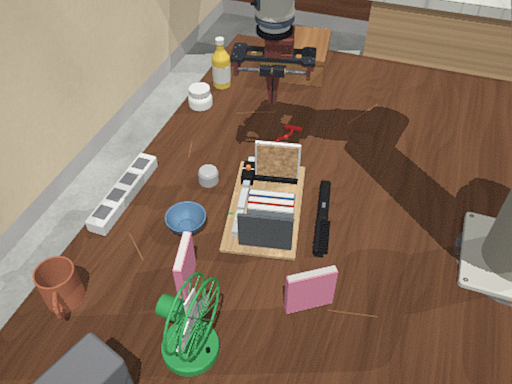

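```bash
python3 - <<'E'
from h import *
p=ctrl.get_image("wrist");o,T=st();R=cv2.Rodrigues(np.array(p["rvec"]))[0];c=-R.T@np.array(p["tvec"]).ravel();print("cam in tool",T.T@(c-o["ee_pos"]))
E
python3 -m handwheel '[[[0,0,0.02],[-5,0,10],0],[[0,0,0],[-5,0,17],0],[[0,0,0],[0,0,17],0],[[0,0,0],[0,0,17],0],[[0,0,0],[0,0,17],0],[[0,0,0],[0,0,17],0],[[0,0,0],[0,0,17],0],[[0,0,0],[0,0,17],0],[[0,0,0],[0,0,12],0],[[0,0,0],[0,0,0],0]]'; python3 -c "
from h import *
st()"
```

```text
t 3.42 ee [591.  -89.2 232. ] rack [   3.6 -129.6] yaw 0.225 zax [ 0.007 -0.005 -1.   ] F [-0.  -0.2  1. ] Frack [-0.1 -0.2] w 0.4
cam in tool [   0.5684601   -80.79057297 -154.0926475 ]
t: 4.25
ee_pos: [575.5, -99.0, 81.8]
orientation: [3.122, 0.289, 0.01]
ft_force: [-1.0, -0.5, -0.4]
width: 0.4
t 4.25 ee [575.5 -99.   81.8] rack [ -13.7 -135.9] yaw 0.184 zax [ 0.007 -0.006 -1.   ] F [-1.  -0.5 -0.4] Frack [-1.1 -0.3] w 0.4
```

```bash
python3 -m handwheel '[[[0.004,0.004,-0.02],[4,-4,0],0],[[0,0,0],[4,-4,0],0],[[0,0,0],[0,-4,0],0],[[0,0,0],[0,-4,0],0],[[0,0,0],[0,-4,0],0],[[0,0,0],[0,-3,0],0],[[0,0,0],[0,-2,0],0],[[0,0,0],[0,-2,0],0],[[0,0,0],[0,0,0],0],[[0,0,0],[0,0,0],0]]'; python3 -c "
from h import *
st();p=ctrl.get_image('side');save(p,'side2');import cv2
cv2.imwrite('pics/side2z.png',cv2.resize(cv2.imread('pics/side2.png')[60:240,160:400],None,fx=3.2,fy=3.2,interpolation=2))
p=ctrl.get_image('wrist');save(p,'wrist2')"
```

```text
t: 5.08
ee_pos: [578.8, -68.5, 85.0]
orientation: [3.122, 0.32, 0.023]
ft_force: [-0.3, -0.7, 0.6]
width: 0.6
t 5.08 ee [578.8 -68.5  85. ] rack [  -4.  -106.8] yaw 0.204 zax [ 0.015 -0.001 -1.   ] F [-0.3 -0.7  0.6] Frack [-0.5 -0.6] w 0.6
```

View pics/side2z.png

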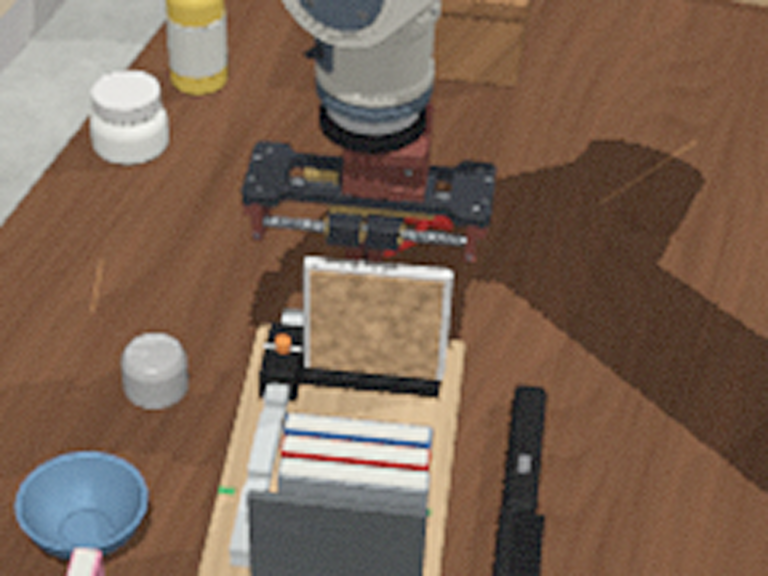

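View pics/wrist2.png

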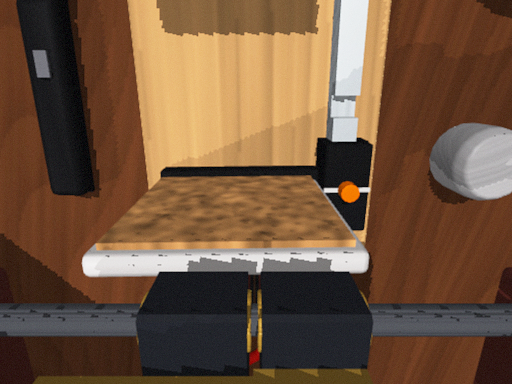

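```bash
python3 -m handwheel '[[[0,0.01,0],[0,-2.5,0],0],[[0,0,0],[0,-2.5,0],0],[[0,0,0],[0,-2.5,0],0],[[0,0,0],[0,-2.5,0],0],[[0,0,0],[0,-2.5,0],0],[[0,0,0],[0,-2.5,0],0],[[0,0,0],[0,-2.5,0],0],[[0,0,0],[0,-2.5,0],0],[[0,0,0],[0,-2.5,0],0],[[0,0,0],[0,-2.5,0],0]]'; python3 -c "
from h import *
st()"
```

```text
t: 6.02
ee_pos: [576.0, -51.7, 85.2]
orientation: [3.112, 0.319, 0.051]
ft_force: [0.4, -6.5, -0.5]
width: 0.4
t 6.02 ee [576.  -51.7  85.2] rack [ -3.3 -89.8] yaw 0.204 zax [ 0.034 -0.009 -0.999] F [ 0.4 -6.5 -0.5] Frack [-1.  -6.5] w 0.4
```

```bash
python3 -m handwheel '[[[0,-0.015,0],[0,-3,0],0],[[0,-0.015,0],[0,-3,0],0],[[0,0,0],[0,-3,0],0],[[0,0,0],[0,-3,0],0],[[0,0,0],[0,-3,0],0],[[0,0,0],[0,-3,0],0],[[0,0,0],[0,-3,0],0],[[0,0,0],[0,-3,0],0],[[0,0,0],[0,-3,0],0],[[0,0,0],[0,-3,0],0]]'; python3 -c "
from h import *
st();p=ctrl.get_image('wrist');save(p,'wrist3')"
```

```text
t: 6.85
ee_pos: [570.3, -31.2, 85.0]
orientation: [3.097, 0.317, 0.007]
ft_force: [1.7, -6.7, 0.0]
width: 0.4
t 6.85 ee [570.3 -31.2  85. ] rack [ -4.6 -68.5] yaw 0.204 zax [ 0.008 -0.028 -1.   ] F [ 1.7 -6.7  0. ] Frack [ 0.2 -6.9] w 0.4
```

View pics/wrist3.png

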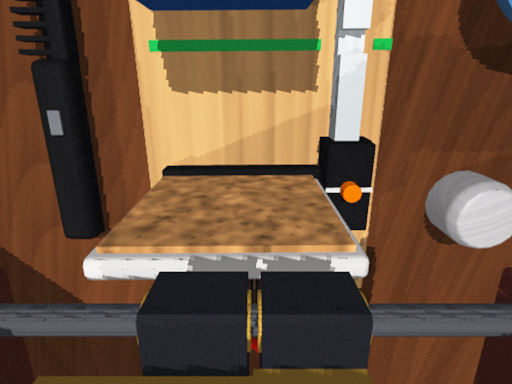

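```bash
python3 -m handwheel '[[[0.01,0,0],[0,-3,0],0],[[0.01,0,0],[0,-3,0],0],[[0.01,0,0],[0,-3,0],0],[[0,0,0],[0,-2.5,0],0],[[0,0,0],[0,-2,0],0],[[0,0,0],[0,-2,0],0],[[0,0,0],[0,-2,0],0],[[0,0,0],[0,-2,0],0],[[0,0,0],[0,-2,0],0],[[0,0,0],[0,-2,0],0]]'; python3 -c "
from h import *
st()"
```

```text
t: 7.73
ee_pos: [566.9, -14.2, 84.9]
orientation: [3.117, 0.326, 0.009]
ft_force: [1.9, -16.3, -1.9]
width: 0.5
t 7.73 ee [566.9 -14.2  84.9] rack [ -4.4 -51.2] yaw 0.209 zax [ 0.006 -0.007 -1.   ] F [  1.9 -16.3  -1.9] Frack [ -1.5 -16.3] w 0.5
```

```bash
python3 -m handwheel '[[[0.005,0,0],[0,-3,0],0],[[0,0,0],[0,-3,0],0],[[0,0,0],[0,-3,0],0],[[0,0,0],[0,-3,0],0],[[0,0,0],[0,-3,0],0],[[0,0,0],[0,-3,0],0],[[0,0,0],[0,-3,0],0],[[0,0,0],[0,-3,0],0],[[0,0,0],[0,-3,0],0],[[0,0,0],[0,-3,0],0]]'; python3 -c "
from h import *
st();p=ctrl.get_image('wrist');save(p,'wrist4')"
```

```text
t: 8.57
ee_pos: [562.8, 5.3, 85.0]
orientation: [3.105, 0.329, 0.015]
ft_force: [1.5, -7.5, 0.3]
width: 0.5
t 8.57 ee [562.8   5.3  85. ] rack [ -4.3 -31.3] yaw 0.211 zax [ 0.011 -0.018 -1.   ] F [ 1.5 -7.5  0.3] Frack [-0.1 -7.7] w 0.5
```

View pics/wrist4.png

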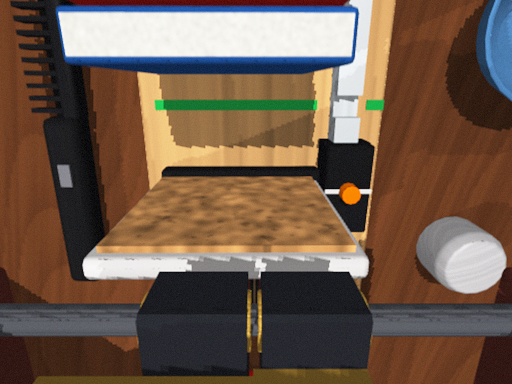

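```bash
python3 -m handwheel '[[[0.01,0,0],[0,-3,0],0],[[0.01,0,0],[0,-3,0],0],[[0,0,0],[0,-3,0],0],[[0,0,0],[0,-3,0],0],[[0,0,0],[0,-3,0],0],[[0,0,0],[0,-3,0],0],[[0,0,0],[0,-3,0],0],[[0,0,0],[0,-3,0],0],[[0,0,0],[0,-3,0],0],[[0,0,0],[0,-3,0],0]]'; python3 -c "
from h import *
st()"
```

```text
t: 9.45
ee_pos: [556.9, 32.7, 84.7]
orientation: [3.123, 0.335, 0.013]
ft_force: [1.5, -6.9, 0.1]
width: 0.2
t 9.45 ee [556.9  32.7  84.7] rack [-4.4 -3.3] yaw 0.214 zax [ 0.008 -0.    -1.   ] F [ 1.5 -6.9  0.1] Frack [ 0.  -7.1] w 0.2
```

```bash
python3 -m handwheel '[[[0.01,0,0],[0,-2.5,0],0],[[0,0,0],[0,-2.5,0],0],[[0,0,0],[0,-2.5,0],0],[[0,0,0],[0,-2.5,0],0],[[0,0,0],[0,-2.5,0],0],[[0,0,0],[0,-2.5,0],0],[[0,0,0],[0,-2.5,0],0],[[0,0,0],[0,-2.5,0],0],[[0,0,0],[0,-2.5,0],0],[[0,0,0],[0,-2.5,0],0]]'; python3 -c "
from h import *
st()"
```

```text
t: 10.28
ee_pos: [552.0, 55.4, 84.6]
orientation: [-3.117, -0.339, -0.014]
ft_force: [0.8, -0.8, -0.8]
width: 0.5
t 10.28 ee [552.   55.4  84.6] rack [-4.4 19.9] yaw 0.217 zax [ 0.008  0.007 -1.   ] F [ 0.8 -0.8 -0.8] Frack [ 0.7 -0.9] w 0.5
```

Push force vanished at rack y +19.9, as predicted for the green notch. I'll back off and look.

```bash
python3 -m handwheel '[[[0,0,0],[0,4,0],0],[[0,0,0],[0,4,0],0],[[0,0,0],[0,4,0],0],[[0,0,0],[0,4,0],0],[[0,0,0],[0,4,0],0],[[0,0,0],[0,4,0],0],[[0,0,0],[0,4,0],0],[[0,0,0],[0,4,0],0],[[0,0,0],[0,4,0],0],[[0,0,0],[0,0,0],0]]'; python3 -c "
from h import *
st();p=ctrl.get_image('wrist');save(p,'wrist5')
for q in('stop_mark','green_notch','plate_face'):
  print(q,[(round(d['score'],2),toW(p,d['position']).round(0).tolist(),(RR.T@(toW(p,d['position'])[:2]-RC)).round(1).tolist()) for d in ctrl.spot_point(p,q)[:2]])
p=ctrl.get_image('side');save(p,'side5');import cv2
cv2.imwrite('pics/side5z.png',cv2.resize(cv2.imread('pics/side5.png')[60:240,160:400],None,fx=3.2,fy=3.2,interpolation=2))
for q in('stop_mark','plate_face'):
  print(q,[(round(d['score'],2),toW(p,d['position']).round(0).tolist(),(RR.T@(toW(p,d['position'])[:2]-RC)).round(1).tolist()) for d in ctrl.spot_point(p,q)[:2]])
"
```

```text
t: 11.12
ee_pos: [559.4, 17.9, 84.0]
orientation: [-3.114, -0.339, -0.011]
ft_force: [0.4, -0.6, 0.6]
width: 0.6
t 11.12 ee [559.4  17.9  84. ] rack [ -5.  -18.3] yaw 0.217 zax [ 0.006  0.01  -1.   ] F [ 0.4 -0.6  0.6] Frack [ 0.3 -0.6] w 0.6
stop_mark [(0.62, [610.0, 85.0, 49.0], [58.2, 36.7]), (0.56, [711.0, 159.0, -3.0], [172.2, 88.2])]
green_notch [(0.8, [608.0, 89.0, 30.0], [57.7, 40.7])]
plate_face [(0.87, [536.0, 70.0, 128.0], [-16.7, 37.1])]
stop_mark [(0.76, [608.0, 84.0, 44.0], [56.7, 36.5])]
plate_face [(0.57, [537.0, 65.0, 134.0], [-17.3, 32.5]), (0.34, [573.0, 431.0, 2.0], [94.5, 383.2])]
```

View pics/wrist5.png

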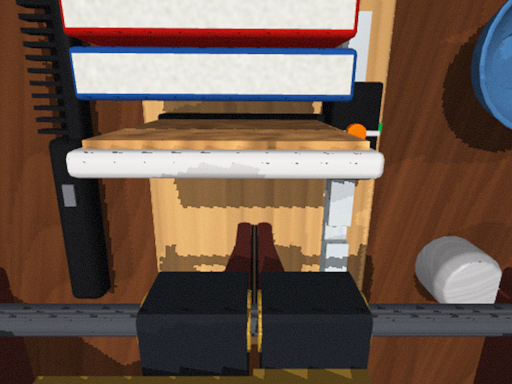

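View pics/side5z.png

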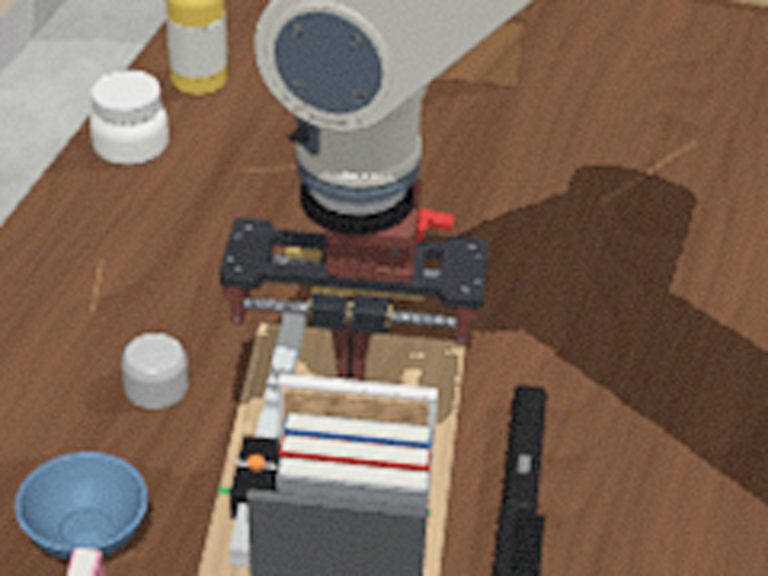

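```bash
python3 -m handwheel '[[[0,0,0],[0,4,0],0],[[0,0,0],[0,4,-10],0],[[0,0,0],[0,4,-15],0],[[0,0,0],[0,4,-20],0],[[0,0,0],[0,4,-20],0],[[0,0,0],[0,4,-20],0],[[0,0,0],[0,4,-15],0],[[0,0,0],[0,4,-8],0],[[0,0,0],[0,0,0],0],[[0,0,0],[0,0,0],0]]'; python3 -c "
from h import *
import cv2
st();p=ctrl.get_image('wrist');save(p,'wrist6')
f=lambda x,y,z: np.append(RC+RR@np.array([x,y]),z)
print('pred wline',proj(p,[f(42,40,44),f(69,40,44)]).round(1),'green',proj(p,[f(72,40,12),f(84,40,12)]).round(1),'stud sunk/up',proj(p,[f(55,40,49),f(55,40,53)]).round(1))
u,v=map(int,proj(p,[f(60,40,44)])[0]);u0=max(0,u-60);v0=max(0,v-45);print(u0,v0)
cv2.imwrite('pics/wrist6z.png',cv2.resize(cv2.imread('pics/wrist6.png')[v0:v0+90,u0:u0+120],None,fx=6,fy=6,interpolation=2))
p=ctrl.get_image('top');save(p,'top6')
cv2.imwrite('pics/top6z.png',cv2.resize(cv2.imread('pics/top6.png')[140:260,190:350],None,fx=4.8,fy=4.8,interpolation=2))
"
```

```text
t: 12.3
ee_pos: [565.7, -16.6, 200.6]
orientation: [-3.114, -0.343, -0.01]
ft_force: [0.1, 0.8, -0.2]
width: 0.3
t 12.3 ee [565.7 -16.6 200.6] rack [ -6.1 -53.3] yaw 0.219 zax [ 0.005  0.009 -1.   ] F [ 0.1  0.8 -0.2] Frack [0.3 0.8] w 0.3
pred wline [[304.4  78.4]
 [333.2  78.7]] green [[328.4  80.1]
 [340.   80.2]] stud sunk/up [[319.3  78.3]
 [320.3  78.1]]
263 33
```

View pics/wrist6z.png

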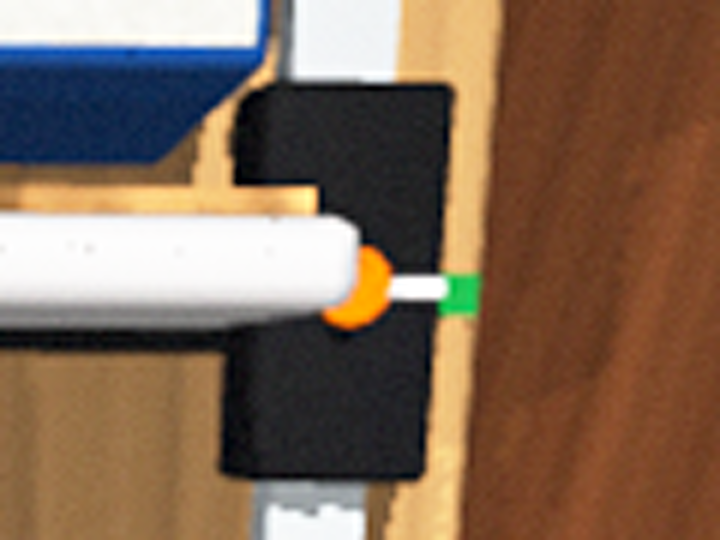

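View pics/top6z.png

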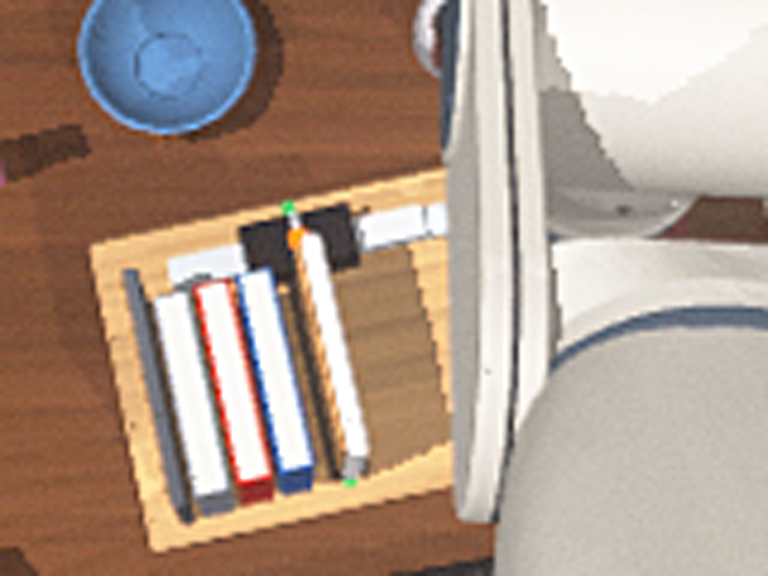

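The white line sits on the green mark: I measure about a 1 px offset between them, against 1.6 px predicted for a perfectly centred stop. The notebooks are standing.

```bash
python3 -c "
from h import *
st();print(ctrl.close_job())"
```

```text
t 12.4 ee [565.2 -16.3 199.7] rack [ -6.4 -53. ] yaw 0.219 zax [ 0.004  0.009 -1.   ] F [-0.1  0.2  0.4] Frack [-0.1  0.2] w 0.0
the job is handed in; nothing more can be done
None
```

The white book stop is in the green-marked notch, and I handed the job in at about 12.4 s with the hand clear. I pushed it only from its bare white side, with the closed fingertips. It stuck in the plain notch at about 16 N, and I pushed it on from there. The push force then fell to nothing where the green notch was expected.

- **Stop position:** in the last enlarged wrist picture, the shoe's white line is on the green mark to within about 1 mm. The trained network read the stop about 3.5 mm short of the notch. That is within its 4 mm error, so I trusted the picture and the force drop instead.
- **Pin:** I could not measure how far it dropped. I infer it from the force drop and the alignment.
- **Everything else:** in the pictures the plate looks seated and the three notebooks are upright and apparently unmoved. In the last pictures the bowl, and what shows of the comb and flask cap, looks unmoved. The fan and the hanger hook were not in those pictures, but the hand never went near the fan and only passed high above the hook. The final force was about 0.4 N, so the hand was touching nothing.

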